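# Start the lid screw of a gel power supply with a nut driver

### The arm

A 6-joint arm with a two-finger parallel gripper is mounted at the origin on the work surface. World frame = base frame: x ahead of the robot, y to its left, z up, the work surface at z = 0. Lengths are in mm, angles in rad, forces in N, time in s.
With the tool pointing down it reaches from about 150 to 775 mm from the base axis. Payload 6.1 kg.
Tool frame: the origin (TCP) lies where the fingers leave the gripper's body, on its centre line; the fingertips stand 73 mm ahead of it and the grasp point (between the pads) lies 54 mm ahead of it (manip.tcp_to_grasp is the distance from the TCP to the grasp point, in mm); z points along the fingers, y is the line along which they close (so a half turn about z gives the same grasp; the last joint's range is limited). The gripper opens to 85 mm and grips with 20 to 120 N. Pads are 22 mm wide; open, the fingers measure 114 mm over their backs; the gripper's body (76 mm by 85 mm) begins 54 mm behind the grasp point. The pads swing forward as they close: fully open they stand 13 mm farther back than shut.
Start: joints at [-1.342, 0.126, -0.04, 1.405, 0, 1.571], TCP at [119.069, -511.303, 303.895] pointing down, gripper open.
Joint ranges: [-2.72, 2.72], [-0.95, 1.95], [-1.27, 1.35], [-1.78, 2.02], [-1.46, 1.47], [-3.14, 3.14]. Speed limits (rad/s): [2.39, 2.39, 3.01, 3.14, 3.14, 3.14].

### API

Orientations are given as a 3x3 rotation matrix whose columns are the frame's x, y, z axes.
In Python, from workcell import manip gives the robot as it stands. Calls block until the motion is done:
- manip.move_ptp(position, orientation): joint-space move of the TCP to a pose.
- manip.move_straight(position, frame=None, velocity=150, stop_force=None): straight line of the TCP; frame=None keeps the orientation; velocity is the mean speed in mm/s. With stop_force (N) it stops when the force on the tool has changed by that much, and returns True; else False.
- manip.move_j(angles): joint-space move.
- manip.gripper_to(opening, effort=None): opening from 0.0 (shut) to 1.0 (fully open); effort is the grip in N (None keeps the last); returns when the fingers have stopped.
- manip.wait(seconds).
- manip.ik(position, orientation): joint angles nearest the present ones, or None.
- manip.read_camera(name): name is "side" or "top"; returns (picture, depth): 420x560x3 uint8, red, green, blue; 420x560 float32, mm along the optical axis (not along the pixel's ray), 0 where there is no reading.
- manip.get_calibration(name): a dict with "vertical_fov" (degrees; the focal length in pixels is half the picture's height over the tangent of half this angle, whatever the lens; pixels are square), "cx", "cy" (the principal point, pixels), "dist" ([k1, k2, p1, p2, k3] as OpenCV has them; the pictures are not rectified), "rvec" (rotation vector, rad) and "tvec" (3), from world to camera coordinates, as OpenCV has them. Camera axes: x right, y down, z forward; pixel columns grow to the right and rows downward; lengths in mm; the calibration is good to about 2 mm. A picture is of the moment at which its call begins. get_calibration takes no time and is no camera call.
A pose or a line that the arm cannot do raises manip.MotionError and nothing moves.
- manip.close_job(): hands the job in; it is judged then, once.
Readings, each from a call of its own:
- manip.current_t(): time.
- manip.current_qpos(): joint angles.
- manip.current_dq(): joint speeds.
- manip.current_joint_efforts(): joint torques, N m.
- manip.current_tool_pos(): TCP position.
- manip.current_tcp_rot(): TCP orientation.
- manip.current_force(): force on the tool from outside, world axes, zero at the start.
- manip.current_moment(): the same for the moment, N m.
- manip.current_grip_width(): opening from 0.0 (shut) to 1.0 (fully open).
- manip.current_gripper_force(): force on a finger pad.
Only numpy, scipy, OpenCV 4.12 (cv2) and the standard library are available. Lean on these libraries where they do the work, as an engineer would, in place of code of your own. Each camera call takes 0.05 s, during which the arm holds its last target. There are 200 camera calls.

### The job

The last lid screw of the gel power supply, at its front left corner, only stands in its pilot hole. With the yellow-handled nut driver seated over its hex head, press firmly (about 17 N, never the 25 N that would dent the lid) and turn clockwise until it has cut its first thread: at least half a turn and at most one full turn, so that it stays proud like the other three. Then put the nut driver back upright in a hole of the tool block and leave the rest of the bench as it is.

Things in the scene. Friction and masses are not known exactly. Their poses are not given: they have to be found in the camera images.
- screw_head (a point): Middle of the top of the screw to be started: zinc hex washer head, 13 mm across flats, hex 8.2 mm high with bevelled top, on a 20 mm round washer 1.5 mm thick, its underside 5.5 mm above the lid at the start. z up along the screw; x is square to one flat (the head looks the same every 60 degrees). Turned clockwise (seen from above) under pressure it sinks 2.1 mm a turn; it cannot be pulled out.
- pilot_hole (a point): Centre of the screw's pilot hole, on the lid's upper face, 15.2 mm below screw_head at the start; z up. Pressed with less than about 11 N (9 to 13) the screw just spins loosely in this hole; pressed harder its point bites, and turning (about 0.07 N m) cuts thread. Lid and screw spring down about 1 mm at 15 N; over 25 N dents the lid. Axes as the power supply's.
- thread (a joint): Thread cut by the screw so far, in rad of clockwise turn: 0 at the start, 3.14 after half a turn, 6.28 after a full turn (screw 2.1 mm deeper), 16.4 when the head is down on the lid. It does not grow while the screw spins without biting.
- nutdriver_grip (a point): Middle of the nut driver's round yellow handle (30 mm diameter, 58 mm long), where to grasp it. z runs up the driver from socket to handle, x is square to a flat of its hex socket. Driver 114 mm long, about 120 g: handle top 29 mm above this point, a black guard (42 mm diameter, 6 mm thick) 29 to 35 mm below it, socket mouth 85 mm below it. It stands upright in an end hole of the tool block.
- nutdriver_mouth (a point): Centre of the mouth of the nut driver's steel hex socket: 13.8 mm across flats, 8 mm deep, mouth flared by 1.8 mm a side, 24 mm in outer diameter. Fully on the head, the mouth is 8 mm below screw_head; the socket then has about 8 degrees of play either way. Same axes as nutdriver_grip.
- block_hole0 (a point): Centre of the mouth, on the top face, of one end hole of the white tool block (60 x 190 x 62 mm high; holes 29 mm diameter, right through, 60 mm apart along its y; this one at -y). One end hole holds the nut driver, the other the red cross-head driver, either way round. A driver put back rests its guard on the block's top, handle middle 35 mm above this point. z up.
- block_hole1 (a point): The same for the middle hole, empty at the start.
- block_hole2 (a point): The same for the other end hole, at +y.
- crossdriver_grip (a point): Middle of the red handle of the cross-head driver, of the same size, standing in the other end hole of the tool block; not needed.
- supply: Gel power supply, 206 x 246 x 82 mm high to the top of its grey sheet-metal lid; origin under its centre, x to its back, y to its left seen from the robot, z up; fixed. Its front panel with display and jacks faces the robot. The screw stands 82 mm in front and 102 mm left of the centre; three like it, already started (washer 3 mm above the lid), stand in the other corners.
- tube_rack: Blue tube rack, 75 x 130 x 72 mm; a bystander; origin under its centre.
- buffer_bottle: White plastic bottle, 62 mm in diameter, 170 mm high; a bystander; origin under its centre.
- screw_dish: Grey open dish with spare screws, 70 x 90 x 16 mm; a bystander; origin under its centre.
- tip_box: Pipette-tip box with dark blue lid, 87 x 127 x 62 mm; a bystander; origin under its centre.
Not all that is in view belongs to the job. Leave any blue look-alike of the part that bears nutdriver_grip alone. Leave any turquoise look-alike of the part that bears block_hole0 alone.

How it is judged (in metres and radians):
On the way, in this order (a step that is already met when the one before it is completed fails the run):
1. the nut driver sits fully on the screw's hex head, before any thread is cut (z of nutdriver_mouth in the frame of screw_head below -0.006 m and horizontal distance between nutdriver_mouth and screw_head below 0.003 m and value of joint thread below 1 rad), for 0.1 s.
2. the screw has cut half a turn of thread with the nut driver on it (value of joint thread above 3 rad and horizontal distance between nutdriver_mouth and screw_head below 0.004 m), for 0.1 s.
At the end, for the whole second after the job is handed in: The screw has cut between half a turn and one turn of thread (3.0 to 6.8 rad), and the nut driver stands released and at rest in a hole of the tool block, guard down on the block (within 4 mm), upright within 0.1 rad (value of joint thread between 3 and 6.8 rad and (horizontal distance between nutdriver_mouth and block_hole0 below 0.008 m or horizontal distance between nutdriver_mouth and block_hole1 below 0.008 m or horizontal distance between nutdriver_mouth and block_hole2 below 0.008 m) and height (world z) of nutdriver_mouth below 0.016 m and angle between nutdriver_mouth's own z axis and vertical below 0.1 rad and linear speed of nutdriver below 0.02 m/s); the robot touches nothing.
It fails at once if the nut driver pressed on the screw or lid with more than 25 N (contact force between nutdriver and supply above 25 N).
It fails at once if the screw turned or pushed by the fingers themselves (contact force between the fingers and screw above 1 N).
It fails at once if the screw driven more than a turn (value of joint thread above 6.8 rad).
It fails at once if the robot pressed on the power supply (contact force between the arm and supply above 5 N).
It fails at once if a bystander pushed away or lifted out (distance of crossdriver_grip from where it was at the start of the episode above 0.025 m or distance of any of tube_rack, buffer_bottle, screw_dish, tip_box from where it was at the start of the episode above 0.02 m).
It also fails if it takes over 69 s, if anything falls off the work surface, if the arm or the gripper's body presses on something with over 40 N, if the wrist force passes 120 N, or if a joint passes its speed limit or range.

## Working session

There is one attempt and no reset: what is moved stays moved. The work goes in short steps, each a Python script; the robot and the scene stay as the last script left them, time stands still between calls to the robot, and variables do not carry over. Pictures are saved under pics/ and viewed, at most 10 in all, crops included, and the job is handed in when it is done.

```bash
mkdir -p pics; ls; cat > h.py <<'E'
import numpy as np, cv2
from workcell import manip
def cal(n):
    c=manip.get_calibration(n); f=210/np.tan(np.radians(c["vertical_fov"])/2)
    K=np.array([[f,0,c["cx"]],[0,f,c["cy"]],[0,0,1.]]); R=cv2.Rodrigues(np.array(c["rvec"],float))[0]
    return K,np.array(c["dist"],float),R,np.array(c["tvec"],float).reshape(3)
def ray(n,uv):
    K,d,R,t=cal(n); p=cv2.undistortPoints(np.array(uv,float).reshape(-1,1,2),K,d).reshape(-1,2)
    return (np.c_[p,np.ones(len(p))])@R, -R.T@t     # dirs (scale = depth), origin
def at_z(n,uv,z):
    D,o=ray(n,uv); return o+D*((z-o[2])/D[:,2])[:,None]
def cloud(n,dep):
    v,u=np.mgrid[0:420,0:560]; D,o=ray(n,np.c_[u.ravel(),v.ravel()])
    P=o+D*dep.reshape(-1,1); P[dep.ravel()==0]=np.nan; return P.reshape(420,560,3)
def proj(n,P):
    K,d,R,t=cal(n); return cv2.projectPoints(np.array(P,float).reshape(-1,1,3),cv2.Rodrigues(R)[0],t,K,d)[0].reshape(-1,2)
E
python3 - <<'E'
from h import *
for n in("top","side"):
    im,d=manip.read_camera(n); cv2.imwrite(f"pics/{n}0.png",im[:,:,::-1]); np.savez(f"{n}0.npz",im=im,d=d)
    K,_,R,t=cal(n); print(n,K[0,0],-R.T@t,R[2])
print(manip.current_t(), manip.current_tcp_rot())
E
```

```text
pics
top 400.7130903436831 [ 363.8499668   -17.55859189 1081.80661185] [ 0.10258308  0.00318481 -0.99471934]
side 470.7787730121813 [-12.50997416 866.74126602 658.81641748] [ 0.42357874 -0.76622561 -0.48319703]
0.1 [[ 9.73943465e-01  2.26790745e-01 -2.92171077e-04]
 [ 2.26790932e-01 -9.73942545e-01  1.33853414e-03]
 [ 1.90093107e-05 -1.36991833e-03 -9.99999061e-01]]
```

View pics/top0.png

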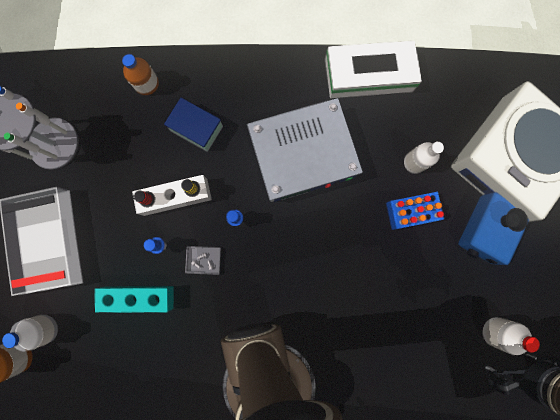

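View pics/side0.png

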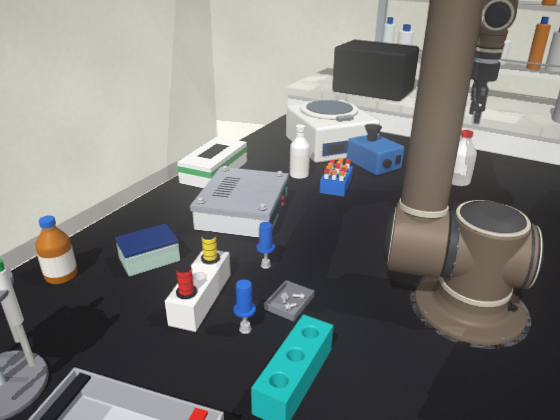

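Top view: the yellow driver is at (190,186) in the white block, with red at (145,199) and an empty middle hole at (169,193). The blue look-alikes are at (235,217) and (153,244), and the turquoise block is at (134,300). The front-left screw is at (277,188), with the others at (258,128), (334,107) and (352,167). I choose yellow at top (190,186) / side (209,247) and screw at top (277,188) / side (262,207).

```bash
python3 - <<'E'
from h import *
T=np.load("top0.npz");S=np.load("side0.npz")
def crop(im,x,y,w,h,s): return cv2.resize(im[y:y+h,x:x+w,::-1],None,fx=s,fy=s,interpolation=cv2.INTER_CUBIC)
a=crop(T["im"],130,160,170,60,4); b=crop(S["im"],160,170,136,64,5)
cv2.imwrite("pics/c.png",np.vstack([a,b]))
for n,D in(("top",T),("side",S)):
    P=cloud(n,D["d"]); hsv=cv2.cvtColor(D["im"],cv2.COLOR_RGB2HSV)
    np.save(n+"P.npy",P)
    m=(hsv[...,0]>20)&(hsv[...,0]<34)&(hsv[...,1]>120)&(hsv[...,2]>60)&(P[...,2]>60)&(P[...,2]<200)
    q=P[m]; print(n,"yellow",m.sum(),np.round(np.nanmin(q,0)),np.round(np.nanmedian(q,0)),np.round(np.nanmax(q,0)), np.argwhere(m).mean(0)[::-1])
    w=(P[...,2]>54)&(P[...,2]<70)&(hsv[...,1]<60)&(hsv[...,2]>110)
    x=(slice(165,225),slice(125,220)) if n=="top" else (slice(245,330),slice(160,240))
    mm=np.zeros_like(w);mm[x]=w[x]; q=P[mm]; r=cv2.minAreaRect(q[:,:2].astype(np.float32)); print("block",mm.sum(),r,np.median(q[:,2]))
    print(np.round(cv2.boxPoints(r)))
    l=(P[...,2]>76)&(P[...,2]<88); x=(slice(85,210),slice(240,370)) if n=="top" else (slice(165,225),slice(190,295))
    mm=np.zeros_like(l);mm[x]=l[x]; q=P[mm]; r=cv2.minAreaRect(q[:,:2].astype(np.float32)); print("lid",mm.sum(),r,np.median(q[:,2])); print(np.round(cv2.boxPoints(r)))
print("screws top", np.round(at_z("top",[[277,188],[258,128],[334,107],[352,167]],97),1))
print("screws side", np.round(at_z("side",[[262,207]],97),1))
E
```

```text
top yellow 64 [504. 186.  70.] [510. 190. 104.] [528. 209. 128.] [191.984375 189.140625]
block 1098 ((505.09979248046875, 259.54656982421875), (62.5251350402832, 192.12570190429688), 13.31271743774414) 63.255275282313505
[[453. 346.]
 [497. 159.]
 [558. 173.]
 [513. 360.]]
lid 7408 ((655.053955078125, -127.56881713867188), (244.5849151611328, 339.0592956542969), 17.102693557739258) 83.20639046290631
[[ 488.   -2.]
 [ 588. -326.]
 [ 822. -254.]
 [ 722.   70.]]
side yellow 279 [502. 195.  66.] [511. 213.  96.] [536. 218. 123.] [209.22222222 248.8172043 ]
block 1123 ((543.9152221679688, 273.0333557128906), (150.10580444335938, 192.18104553222656), 16.977428436279297) 61.01364440610621
[[444. 343.]
 [500. 159.]
 [644. 203.]
 [588. 387.]]
lid 3191 ((659.3695678710938, -79.44413757324219), (278.7682189941406, 262.21075439453125), 16.83788299560547) 81.18704044073763
[[ 488.    6.]
 [ 564. -245.]
 [ 831. -165.]
 [ 755.   86.]]
screws top [[ 516.3  -18.9   97. ]
 [ 669.9   30.    97. ]
 [ 727.  -163.8   97. ]
 [ 570.7 -206.8   97. ]]
screws side [[507.8   1.2  97. ]]
```

View pics/c.png

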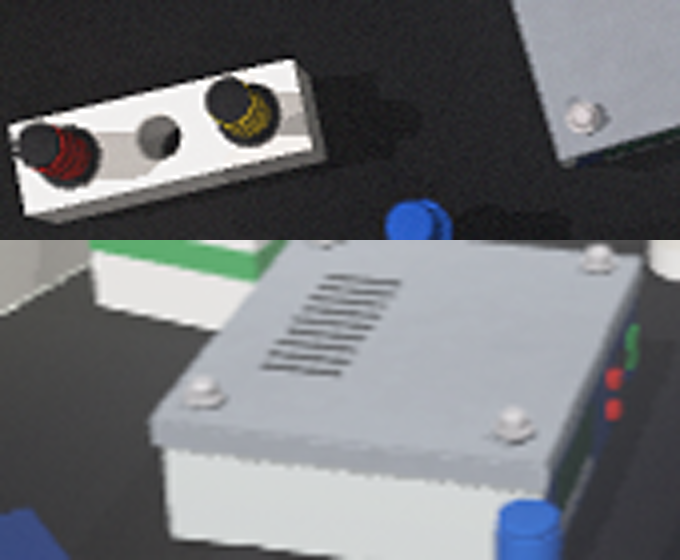

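```bash
python3 - <<'E'
from h import *
for n,pts in(("top",[[276.5,189],[186.5,184.5],[169.3,194.5]]),("side",[[263,206],[208.5,237],[199,278]])):
    P=np.load(n+"P.npy"); print(n,cal(n)[1])
    for p,z in zip(pts,(97,126,62)):
        X=at_z(n,[p],z); print(p,X.round(1),proj(n,X).round(1),P[round(p[1]),round(p[0])].round(1))
P=np.load("topP.npy");print(P[170,280:345:15].round(1)); P=np.load("sideP.npy"); print(P[195,215:270:10].round(1))
D=[];A=[];b=[]
for n,p in(("top",[276.5,189]),("side",[263,206])):
    d,o=ray(n,[p]); d=d[0]/np.linalg.norm(d[0]); M=np.eye(3)-np.outer(d,d);A.append(M);b.append(M@o)
x=np.linalg.lstsq(np.vstack(A),np.hstack(b),rcond=None); print(x[0],x[1])
E
```

```text
top [-0.10297054  0.          0.          0.          0.        ]
[276.5, 189] [[513.8 -17.7  97. ]] [[276.5 189. ]] [513.8 -16.4  97. ]
[186.5, 184.5] [[519.5 200.8 126. ]] [[186.5 184.5]] [520.3 201.5 128.6]
[169.3, 194.5] [[503.6 259.7  62. ]] [[169.3 194.5]] [511.3 273.1  16. ]
side [-0.04834378  0.          0.          0.          0.        ]
[263, 206] [[508.3  -4.4  97. ]] [[263. 206.]] [509.8  -7.1  95.3]
[208.5, 237] [[511.8 212.2 126. ]] [[208.5 237. ]] [513.9 211.2 124.8]
[199, 278] [[498.9 269.1  62. ]] [[199. 278.]] [515.5 249.8  42.7]
[[ 564.5  -26.3   83.4]
 [ 565.3  -64.4   80.7]
 [ 564.5 -102.1   85.8]
 [ 565.1 -140.3   84.4]
 [ 565.7 -178.7   82.5]]
[[661.3 -14.5  82.9]
 [642.1 -32.7  79.7]
 [617.6 -43.6  81.2]
 [597.5 -61.   78.5]
 [571.7 -69.8  81.3]
 [548.3 -82.2  81.8]]
[515.48135692 -17.46369311  88.66801416] [0.48672467]
```

```bash
cat >> h.py <<'E'
def Rz(yaw):  # tool down, x at yaw
    c,s=np.cos(yaw),np.sin(yaw); return np.array([[c,s,0],[s,-c,0],[0,0,-1.]])
def st(m=""):
    print(m,round(manip.current_t(),2),np.round(manip.current_tool_pos(),2),"F",np.round(manip.current_force(),2),"M",np.round(manip.current_moment(),3),"w",round(manip.current_grip_width(),3),round(manip.current_gripper_force(),1),"q6",round(manip.current_qpos()[5],3))
E
python3 - <<'E'
from h import *
x,y=519,201; a=np.radians(13.3)
manip.gripper_to(1.0,20)
manip.move_ptp([x,y,300],Rz(a)); st("above")
manip.move_straight([x,y,158],velocity=120); st("down")
manip.gripper_to(0.0,20); st("sq1"); 
manip.gripper_to(0.75); 
manip.move_straight([x,y,158],Rz(a+np.pi/2),velocity=100); st("turned")
manip.gripper_to(0.0,20); st("sq2")
im,d=manip.read_camera("side"); cv2.imwrite("pics/s1.png",cv2.resize(im[170:330,130:330,::-1],None,fx=3,fy=3))
E
```

```text
above 4.11 [519.1  200.7  300.04] F [ 0.26  0.96 -0.95] M [-0.042 -0.    -0.009] w 1.003 0.0 q6 -3.004
down 5.44 [519.42 201.15 158.81] F [ 0.09 -0.23  0.11] M [-0.043 -0.019  0.023] w 1.002 0.0 q6 -3.004
sq1 5.99 [519.1  200.97 158.23] F [-0.28 -0.    2.32] M [-0.117 -0.019  0.031] w 0.343 23.1 q6 -3.004Traceback (most recent call last):
  File "<stdin>", line 8, in <module>
workcell.MotionError: the arm cannot follow that straight line within its joint ranges
```

```bash
python3 - <<'E'
from h import *
x,y=519,201; a=np.radians(13.3)
manip.gripper_to(0.75); 
manip.move_straight([x,y,158],Rz(a-np.pi/2),velocity=100); st("turned")
manip.gripper_to(0.0,20); st("sq2")
im,d=manip.read_camera("side"); cv2.imwrite("pics/s1.png",cv2.resize(im[170:330,130:330,::-1],None,fx=3,fy=3))
E
```

```text
turned 8.36 [518.99 201.   158.  ] F [-0.07 -0.13  0.36] M [-0.006 -0.049  0.109] w 0.749 0.0 q6 -1.434
sq2 8.76 [519.09 201.01 158.09] F [-0.42  0.7   0.26] M [ 0.045  0.023 -0.036] w 0.344 21.8 q6 -1.433
```

View pics/s1.png

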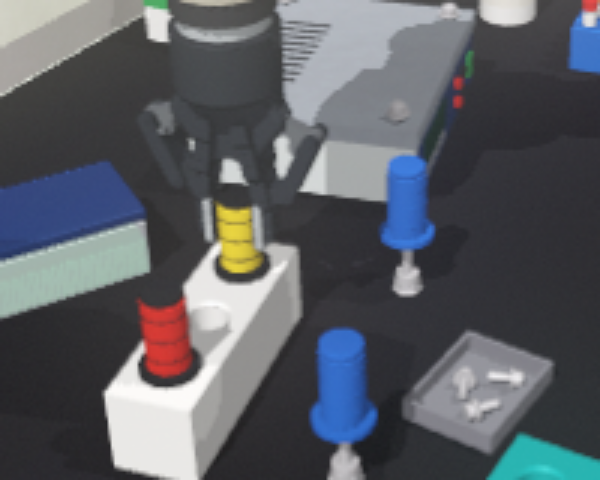

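The yellow driver is gripped upright in the end hole, with the red and blue ones untouched. Next I lift it and hover over the screw.

```bash
python3 - <<'E'
from h import *
manip.gripper_to(0.0,100); st("grip")
manip.move_straight([519,201,310],velocity=120); st("lift")
x,y=514.5,-17.3; yaw=np.arctan2(y,x)+np.pi+2.95
manip.move_ptp([x,y,310],Rz(yaw)); manip.move_straight([x,y,268],velocity=80); manip.wait(.3); st("hover")
im,d=manip.read_camera("side"); np.savez("side1.npz",im=im,d=d)
print(proj("side",[[x,y,122],[x,y,97.2]]))
cv2.imwrite("pics/s2.png",cv2.resize(im[150:230,215:315,::-1],None,fx=7,fy=7,interpolation=cv2.INTER_CUBIC))
E
```

```text
grip 9.03 [519.22 201.1  158.32] F [-0.26 -0.47  2.79] M [ 0.031 -0.026 -0.018] w 0.331 98.5 q6 -1.433
lift 10.44 [518.79 200.91 309.13] F [ 0.25 -0.03 -0.  ] M [0.012 0.046 0.031] w 0.328 98.4 q6 -1.433
hover 12.78 [514.67 -17.31 268.43] F [ 0.17  0.34 -0.82] M [ 0.026 -0.046 -0.027] w 0.326 98.5 q6 -2.95
[[263.41861967 194.31930748]
 [263.47928194 203.15373174]]
```

View pics/s2.png

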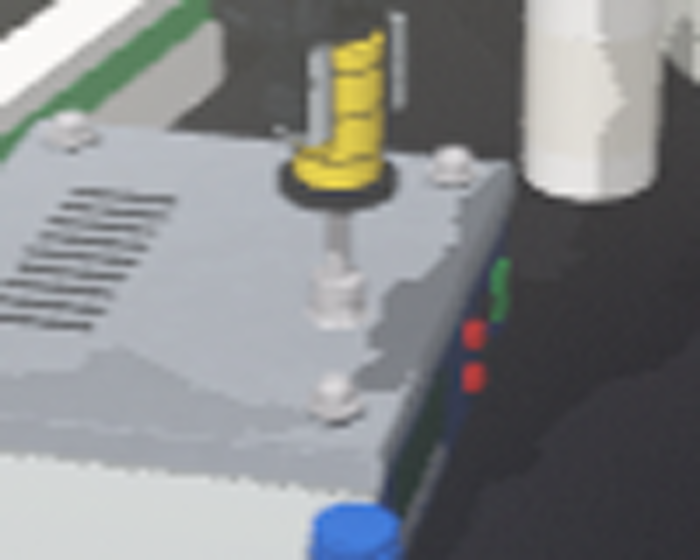

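The socket rim centre is at about (263.3,195.0) and the screw top at about (262.7,204.1), so the screw lies about 1–1.5 mm toward +y. I shift and descend gently.

```bash
python3 - <<'E'
from h import *
x,y=515.0,-16.2
manip.move_straight([x,y,248],velocity=60); manip.wait(.2); st("pre")
r=manip.move_straight([x,y,233],velocity=12,stop_force=5); st(f"c {r}"); manip.wait(.2); st()
E
```

```text
pre 13.51 [515.14 -16.2  248.28] F [-0.38  0.82 -1.16] M [-0.041 -0.005 -0.005] w 0.33 98.5 q6 -2.948
c True 14.55 [515.26 -15.97 234.76] F [0.26 0.16 5.17] M [0.03  0.111 0.006] w 0.329 99.1 q6 -2.948
 14.75 [515.28 -15.96 234.65] F [-0.13 -0.13  6.12] M [-0.004  0.045 -0.029] w 0.325 99.2 q6 -2.948
```

```bash
python3 - <<'E'
from h import *
x,y=515.0,-16.2; z=manip.current_tool_pos()[2]; B=-1.1
def F(n=5):
    s=[]
    for _ in range(n): s.append(manip.current_force()[2]-B); manip.wait(.02)
    return np.mean(s)
yaw0=np.arctan2(manip.current_tcp_rot()[1][0],manip.current_tcp_rot()[0][0])
zc=z
for _ in range(12):
    f=F()
    if f>16: break
    zc-=min(.3,max(.05,(17-f)/25)); manip.move_straight([x,y,zc],velocity=5)
st(f"pressed zc={zc:.2f} f={F():.1f}")
th=0
while th<4.5:
    d=.25; th+=d; f=F(); zc+=np.clip((f-17)/25,-.3,.3)-2.1*d/6.283*(th>.3)
    hit=manip.move_straight([x,y,zc],Rz(yaw0-th),velocity=40,stop_force=6)
    p=manip.current_tool_pos(); print(round(th,2),round(manip.current_t(),2),"zc",round(zc,2),p.round(2),"f0",round(f,1),"f1",round(F(),1),"q6",round(manip.current_qpos()[5],3),np.round(manip.current_force()[:2],1),round(manip.current_moment()[2],3),hit)
    if hit or F()>21: st("STOP"); break
E
```

```text
pressed zc=232.10 f=14.9 18.84 [515.44 -16.15 233.97] F [-1.42  0.73 13.24] M [ 0.253  0.614 -0.011] w 0.331 99.6 q6 -2.949
0.25 19.32 zc 232.01 [515.46 -16.11 233.9 ] f0 14.8 f1 15.1 q6 -2.698 [-1.8  1.7] -0.017 False
0.5 19.98 zc 231.86 [515.34 -16.08 233.78] f0 15.1 f1 16.4 q6 -2.448 [-1.7  1.2] 0.036 False
0.75 20.62 zc 231.75 [515.24 -16.05 233.67] f0 16.3 f1 16.2 q6 -2.198 [-1.8  0.7] 0.036 False
1.0 21.27 zc 231.64 [515.18 -15.95 233.59] f0 16.4 f1 16.7 q6 -1.948 [-2.9  1.6] 0.027 False
1.25 21.93 zc 231.54 [515.19 -15.86 233.5 ] f0 16.7 f1 16.5 q6 -1.698 [-2.5  2. ] 0.021 False
1.5 22.57 zc 231.44 [515.18 -15.76 233.41] f0 16.5 f1 17.0 q6 -1.448 [-4.   2.6] 0.069 False
1.75 23.23 zc 231.34 [515.18 -15.66 233.3 ] f0 16.6 f1 17.0 q6 -1.198 [-3.3  3.3] 0.035 False
2.0 23.88 zc 231.24 [515.31 -15.57 233.25] f0 16.7 f1 16.6 q6 -0.948 [-3.   3.9] 0.025 False
2.25 24.52 zc 231.14 [515.41 -15.51 233.18] f0 16.6 f1 16.4 q6 -0.698 [-2.4  3.1] 0.045 False
2.5 25.18 zc 231.01 [515.5  -15.46 233.1 ] f0 15.8 f1 16.3 q6 -0.448 [-1.7  4.1] 0.027 False
2.75 25.82 zc 230.91 [515.61 -15.48 233.04] f0 16.5 f1 16.2 q6 -0.198 [-1.9  3.9] 0.017 False
3.0 26.48 zc 230.78 [515.74 -15.53 232.96] f0 15.9 f1 15.9 q6 0.052 [-1.   3.7] 0.033 False
3.25 27.12 zc 230.68 [515.85 -15.66 232.86] f0 16.5 f1 15.9 q6 0.302 [-1.9  2.6] 0.032 False
3.5 27.77 zc 230.56 [515.88 -15.74 232.79] f0 16.0 f1 16.1 q6 0.552 [-1.3  3.6] -0.011 False
3.75 28.43 zc 230.44 [515.89 -15.83 232.71] f0 16.2 f1 16.6 q6 0.802 [-1.6  2.7] 0.004 False
4.0 29.07 zc 230.3 [515.89 -15.92 232.6 ] f0 15.6 f1 16.6 q6 1.052 [-1.8  1.5] -0.022 False
4.25 29.73 zc 230.2 [515.82 -15.97 232.49] f0 16.6 f1 16.4 q6 1.302 [-1.8  1.7] 0.046 False
4.5 30.38 zc 230.1 [515.72 -16.01 232.4 ] f0 16.6 f1 17.1 q6 1.552 [-2.  2.] 0.018 False
```

```bash
python3 - <<'E'
from h import *
x,y=515.0,-16.2; R=np.array(manip.current_tcp_rot()); yaw=np.arctan2(R[1,0],R[0,0]); zc=230.1
for i in (1,2):
    zc-=.09; manip.move_straight([x,y,zc],Rz(yaw-.25*i),velocity=40,stop_force=6); st("more")
manip.move_straight([x,y,236],velocity=15)
manip.move_straight([x,y,310],velocity=100); st("up")
a=np.radians(13.3)-np.pi/2
manip.move_ptp([519,201,310],Rz(a)); manip.move_straight([519,201,220],velocity=100); manip.wait(.2); st("over")
im,d=manip.read_camera("side"); cv2.imwrite("pics/s3.png",cv2.resize(im[150:330,160:320,::-1],None,fx=3.3,fy=3.3))
E
```

```text
more 30.94 [515.69 -15.99 232.33] F [-2.19  1.61 16.7 ] M [0.471 0.56  0.007] w 0.33 100.4 q6 1.802
more 31.34 [515.63 -15.99 232.22] F [-3.36  0.98 16.53] M [0.433 0.581 0.026] w 0.328 100.4 q6 2.052
up 32.79 [514.61 -16.23 309.24] F [ 0.98 -0.68 -1.22] M [ 0.031 -0.022 -0.024] w 0.329 99.3 q6 2.052
over 36.97 [519.26 201.08 220.67] F [-0.37 -1.16 -0.3 ] M [-0.023 -0.001  0.003] w 0.326 99.4 q6 -1.433
```

View pics/s3.png

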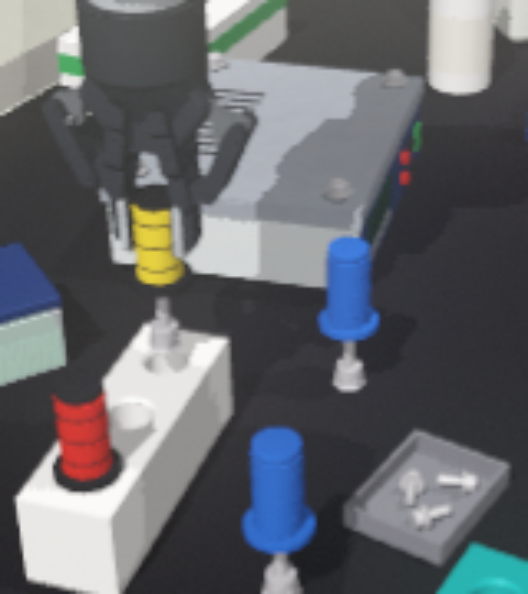

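The driver hangs over its hole with the socket at (164,335), and the screw at (338,188) still stands proud. I lower the driver.

```bash
python3 - <<'E'
from h import *
r=manip.move_straight([519,201,157],velocity=40,stop_force=5); st(f"in {r}")
manip.gripper_to(0.75,20); manip.wait(.2); st("rel")
if manip.current_tool_pos()[2]<163:
    manip.gripper_to(1.0); manip.move_straight([519,201,320],velocity=110); manip.wait(.5); st("clear")
im,d=manip.read_camera("side"); im2,_=manip.read_camera("top")
cv2.imwrite("pics/s4.png",np.hstack([cv2.resize(im[170:330,160:300,::-1],(420,480)),cv2.resize(im2[150:270,120:215,::-1],(380,480))]))
E
```

```text
in True 38.46 [518.93 200.97 158.3 ] F [-0.81 -0.17  6.24] M [-0.06   0.172  0.043] w 0.33 100.3 q6 -1.433
rel 39.1 [518.24 200.7  156.98] F [-0.33  0.12  0.05] M [-0.009  0.016 -0.019] w 0.748 0.0 q6 -1.433
clear 41.58 [519.01 201.   319.99] F [0.25 0.05 0.2 ] M [ 0.077  0.004 -0.009] w 0.999 0.0 q6 -1.433
```

View pics/s4.png

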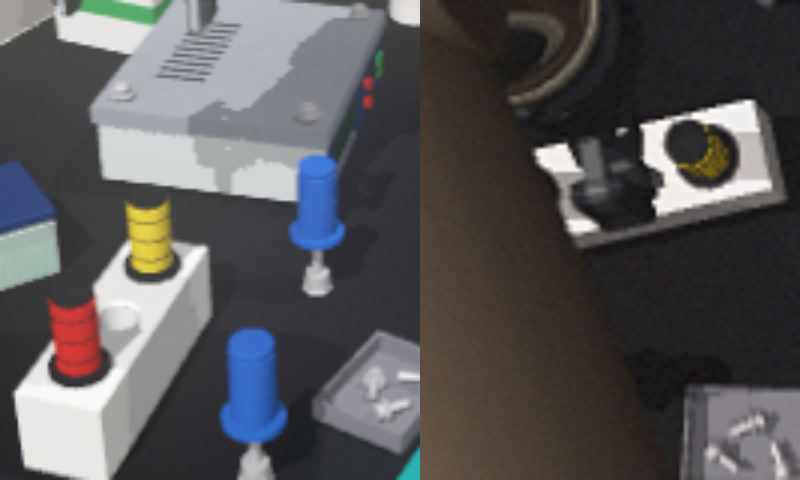

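The driver is seated upright with its guard on the block at (152,262), and nothing else has moved, so I hand in.

```bash
python3 -c "
from h import *
print(manip.close_job())"
```

```text
the job is handed in; nothing more can be done
None
```

Job handed in: the screw was turned clockwise about 0.75 turn (estimated 4.5–5 rad of thread) at a steady 15–17 N, and the yellow nut driver is back upright in its end hole of the block. The judge's verdict was not shown to me.

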